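Build up the drive end of a hydraulic pump

TASK

Build up the drive end of the pump on the sloping cradle: slide the plain spacer ring down the leaning shaft onto the shoulder, then the small V-belt pulley with its keyway over the shaft key, then the thick end collar, each fully home against the one below. Let go of them and leave everything else on the counter where it lies.

Things in the scene. Friction and masses are not known exactly. Their poses are not given: they have to be found in the camera images.
- shoulder: Round steel shoulder, 52 mm across, at the foot of the drive shaft of an aluminium pump bolted on a sloping cradle. Origin: centre of its face, 152 mm above the counter. z: along the shaft axis, outwards and up, 35 degrees from vertical, leaning roughly towards the robot; x: up the slope, square to the shaft, on its upper side, away from the robot; y: level. Does not move.
- shaft_end (a point): End of the stepped steel shaft, on its axis, 56 mm from the shoulder; axes as the shoulder's. Measured along z from the shoulder the shaft is 38 mm thick from 0 to 15 mm, 28 mm thick from 15 to 35 mm and 20 mm thick from 35 to 56 mm; each step is chamfered 2.5 to 3 mm. The shaft turns about z, but stiffly (0.4 N m), and stays where it is left.
- key_level (a point): On the shaft axis, 27.5 mm from the shoulder, level with the key's end; axes as the shoulder's. The key, 8 mm wide, stands 4 mm proud of the 28 mm step (to 18 mm from the axis) and runs along it from 15.5 to 27.5 mm, its end bevelled 2 mm. Its direction is not given: within 0.6 rad either way of the shoulder's x. See it, or feel for it: turn the pulley lightly on the key's end until it drops.
- flange (a point): Centre of the outer face of the pump's square mounting flange (104 mm), 12 mm below the shoulder face along the shaft; axes as the shoulder's. Bolt heads in its corners stand 7 mm off it. Nothing sticks out beyond the shoulder face beside the shaft, so fingers may come down to it.
- spacer: Plain steel spacer ring, outside diameter 62 mm, bore 40 mm (1.5 mm chamfers), 18 mm high, about 0.26 kg, lying flat on the counter. Goes first, down to the shoulder; fits the 38 mm step and passes over the key. Origin: centre of its underside; z along its axis, up.
- pulley: Dark cast-iron V-belt pulley, outside diameter 66 mm, 20 mm high, one V groove between two 4.5 mm rims, 0.34 kg, lying flat. Bore 30 mm (1.5 mm chamfers) with one keyway right through, 11 mm wide, to 20 mm from the axis. Fits the 28 mm step and sits on the spacer; off the key it stops on the key's end, 9.5 mm too high. Origin: centre of its underside; z up its axis; x through the keyway.
- collar: Plain thick steel end collar, outside diameter 60 mm, bore 22 mm (1.5 mm chamfers), 12 mm high, about 0.22 kg, lying flat on the counter. Goes last; fits the 20 mm shaft end and sits on the pulley. Origin: centre of its underside; z along its axis, up.
- filter: White and grey spin-on filter canister, 76 mm across, 96 mm tall, standing. To be left alone. Origin under its centre.
- carton: Small carton, 70 x 110 x 55 mm. To be left alone. Origin under its centre.
- spanner: Open-ended spanner 190 mm long, lying flat. To be left alone. Origin under its centre.
- bearing: Loose ball bearing, 80 mm outside, 18 mm high, lying flat. Not part of the job. To be left alone. Origin under its centre.
- big_pulley: Large V pulley, 120 mm across, 34 mm high at its hub, lying flat. Not part of the job. To be left alone. Origin under its centre.
- grease_tin: Tin, 72 mm across, 85 mm tall, standing. To be left alone. Origin under its centre.
- mallet: Rubber-headed mallet 260 mm long, lying flat. To be left alone. Origin under its centre.
There are look-alikes about, which are no part of the job. What is shaped like the spacer but orange is not meant. What is shaped like the pulley but yellow is not meant.

How it is judged:
By the outcome, as a careful person would: the job done as asked, in the order asked, and still so for the second after the job is handed in, with the robot touching nothing.
It also fails if it takes over 72 s, if anything falls off the work surface, if the arm or the gripper's body presses on something with over 40 N, if the wrist force passes 120 N, or if a joint passes its speed limit or range.

ROBOT

A 6-joint arm with a two-finger parallel gripper is mounted at the origin on the work surface. World frame = base frame: x ahead of the robot, y to its left, z up, the work surface at z = 0. Lengths are in m, angles in degrees, forces in N, time in s.
With the tool pointing down it reaches from about 0.35 to 0.875 m from the base axis. Payload 4.2 kg.
Tool frame: the origin (TCP) lies midway between the tips of the shut fingers; the grasp point (between the pads) lies 19 mm behind it; z points along the fingers, y is the line along which they close (so a half turn about z gives the same grasp; the last joint's range is limited). The gripper opens to 87 mm and grips with 3 to 60 N. Pads are 19 mm wide; open, the fingers measure 117 mm over their backs; the gripper's body (75 mm by 190 mm) begins 51 mm behind the grasp point.
Start: joints at [86.322, 22.042, 0.453, 0, -68.411, -14.817], TCP at [0.198, 0.593, 0.223] pointing down, gripper open.
Joint ranges: [-179.83, 179.83], [-69.29, 118.12], [-61.27, 80.66], [-181.25, 117.63], [-171.15, -9.14], [-177.46, 177.46]. Speed limits (degrees/s): [159.86, 159.86, 180, 180, 180, 180].

INTERFACE

Orientations are given as a 3x3 rotation matrix whose columns are the frame's x, y, z axes.
In Python, from station import * gives the robot as it stands.
- The arm moves only by the tool move_arm, never from a script. Its argument "targets" is text: rows parted by semicolons, each of 4 numbers parted by spaces: the shift along the world's x, y, z in units of 25 mm (1.0 is 25 mm), then the turn about the world's z in units of 5 degrees (1.0 is 5 degrees). In form: tx ty tz spin; .... A call has 1 to 10 rows; each row shifts and turns the commanded pose from where the row before left it; what a row does not reach is not made up. A row lasts 1/12 s, in which the tool goes at most 41.7 mm and 7.16 degrees, less where a joint would pass 70% of its speed; a pose out of reach is approached as far as the arm can. A call is refused whole if a number of a shift passes 1 or a number of a turn 1, either way. A call with a gripper value outside its range is refused whole. "gripper" is the finger opening in mm, from 0 to 87, set as the call begins (left out, the last holds). The fingers move at their own pace and stop on an object; the grip force is fixed at half the most. Time passes only in rows, so rows that do not move let the fingers close. It gives the time, the measured TCP pose, the force, the opening and the grip force at its end, in the units of the state.
- sense(): the state, without advancing time (a new reading comes with each control period).
- capture(name): name is "side" or "top"; returns a dict with "image" (480x640x3 uint8, blue, green, red), "fx", "fy", "cx", "cy" (pixels), "world_from_camera" (4x4, takes a point from camera to world coordinates). Camera axes: x right, y up, looking along -z (the intrinsics and any distortion apply to the point x, -y, -z); pixel columns grow to the right and rows downward; lengths in m; the calibration is good to about 2 mm. A picture is of the moment at which its call begins. There is no depth.
- finish_job(): hands the job in; it is judged then, once.
The state is a dict: "time_s": time; "joints": joint angles; "joint_velocities": joint speeds; "effort": joint torques, N m; "tcp_pos": TCP position; "ee_rot": TCP orientation; "wrist_force": force on the tool from outside, world axes, zero at the start; "moment": the same for the moment, N m; "gripper_width": opening from 0.0 (shut) to 1.0 (fully open); "gripper_force": force on a finger pad.
Only numpy, scipy, OpenCV 4.12 (cv2) and the standard library are available. Lean on these libraries where they do the work, as an engineer would, in place of code of your own. Each camera call takes 0.05 s, during which the arm holds its last target. There are 200 camera calls.

## Working session

There is one attempt and no reset: what is moved stays moved. The work goes in short steps, Python scripts to look and compute and a tool call to move; the robot and the scene stay as the last step left them, time stands still between calls to the robot, and variables do not carry over. Pictures are saved under pics/ and viewed, at most 10 in all, crops included, and the job is handed in when it is done.

Besides the shell and the picture viewer there is one more tool, called after "Request:" as a command line: name --argument value ..., lists and objects as JSON in quotes. move_arm: Moves the arm, as the interface text tells. Its arguments: {"type":"object","properties":{"targets":{"type":"string"},"gripper":{"type":"number"}},"required":["targets"]}

```bash
mkdir -p pics
cat > h.py <<'E'
from station import *
import numpy as np, cv2
def proj(c,P):
    T=np.linalg.inv(c["world_from_camera"]);p=T[:3,:3]@np.asarray(P,float)+T[:3,3]
    return np.array([c["cx"]+c["fx"]*p[0]/-p[2], c["cy"]+c["fy"]*-p[1]/-p[2]])
def ray(c,u,v):
    T=np.array(c["world_from_camera"]);d=np.array([(u-c["cx"])/c["fx"],-(v-c["cy"])/c["fy"],-1.])
    return T[:3,3],T[:3,:3]@d
def onz(c,u,v,z):
    o,d=ray(c,u,v);return o+d*(z-o[2])/d[2]
def tri(c1,a,c2,b):
    o1,d1=ray(c1,*a);o2,d2=ray(c2,*b);A=np.stack([d1,-d2],1)
    s=np.linalg.lstsq(A,o2-o1,rcond=None)[0];p,q=o1+d1*s[0],o2+d2*s[1];return (p+q)/2,np.linalg.norm(p-q)
E
python3 - <<'E'
from h import *
for n in("top","side"):
    c=capture(n);cv2.imwrite(f"pics/{n}0.png",c["image"]);print(n,{k:c[k] for k in c if k!="image"})
print(sense())
E
```

```text
top {'fx': 500.5335772308844, 'fy': 500.5335772308844, 'cx': 329.1447693225128, 'cy': 240.08440742311322, 'world_from_camera': array([[ 0.00779945,  0.98719894, -0.1593029 ,  0.30710549],
       [-0.99994908,  0.00871992,  0.00507987,  0.0091314 ],
       [ 0.00640395,  0.15925517,  0.98721668,  1.41889422],
       [ 0.        ,  0.        ,  0.        ,  1.        ]])}
side {'fx': 432.97594511407937, 'fy': 432.97594511407937, 'cx': 326.71588401868786, 'cy': 242.82582373893996, 'world_from_camera': array([[ 0.96272222,  0.20617102, -0.17509835,  0.31022739],
       [-0.27048996,  0.73630314, -0.62023614, -0.69767249],
       [ 0.00105074,  0.64447746,  0.76462258,  0.98225045],
       [ 0.        ,  0.        ,  0.        ,  1.        ]])}
{'time_s': 0.1, 'joints': array([ 8.63208241e+01,  2.20870171e+01,  3.88033696e-01, -2.55259615e-02,
       -6.84120814e+01, -1.48163667e+01]), 'joint_velocities': array([-0.09559674, -0.05654301,  0.18952557,  0.06385527, -0.00129116,
        0.07490735]), 'effort': array([ 4.64223303e-04, -3.91687882e+01,  1.87935305e+01,  4.23180968e+00,
        1.34872008e-02, -7.26837879e-05]), 'tcp_pos': array([0.1980832 , 0.59221062, 0.22156439]), 'ee_rot': array([[ 9.48296223e-01, -3.17386175e-01, -5.37794501e-04],
       [-3.17386616e-01, -9.48294309e-01, -1.90783293e-03],
       [ 9.55323320e-05,  1.97987954e-03, -9.99998035e-01]]), 'wrist_force': array([-0.02554978,  0.31203621, -1.29218025]), 'moment': array([0.02581188, 0.01138272, 0.00622954]), 'gripper_force': 0.0, 'gripper_width': 0.9994085094050884}
```

View pics/top0.png

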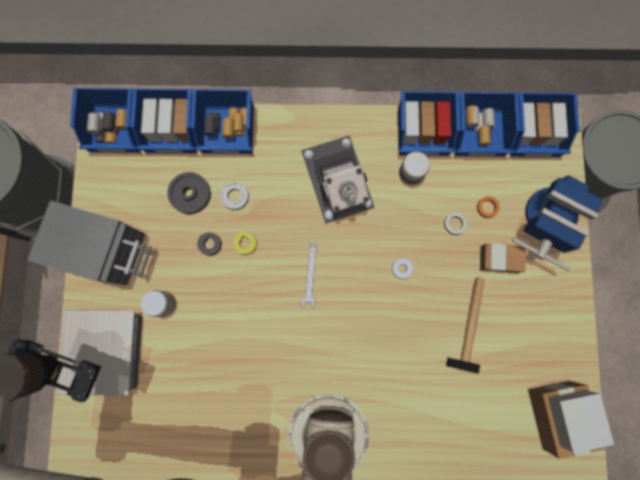

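View pics/side0.png

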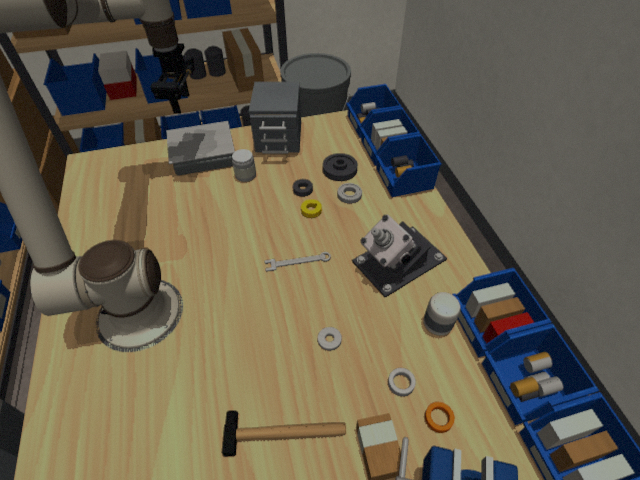

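Candidates (top image): spacer – grey ring (456,224), not orange (488,207) nor bearing (235,196); pulley – dark small (210,243), not yellow (245,243) nor the large one (189,193); collar – grey small-bore ring (403,268). The close composite checks these and shows the key/keyway.

Run:
```python
from h import *
t=cv2.imread("pics/top0.png");s=cv2.imread("pics/side0.png")
def cr(i,u,v,r,w=400,h=300):
    return cv2.resize(i[v-int(r*.75):v+int(r*.75),u-r:u+r],(w,h),interpolation=cv2.INTER_CUBIC)
cv2.imwrite("pics/comp1.png",np.vstack([np.hstack([cr(t,345,188,40),cr(s,390,240,40)]),np.hstack([cr(t,210,243,20),cr(t,430,245,48)])]))
c=capture("top");d=capture("side")
img=t.astype(int)
# saturation/dark masks around each thing
hsv=cv2.cvtColor(t,cv2.COLOR_BGR2HSV)
def ring(im,cam,u,v,r,h,dark):
    H=cv2.cvtColor(im,cv2.COLOR_BGR2HSV);x0,y0=u-r,v-r;w=H[y0:v+r,x0:u+r]
    m=((w[...,2]<95) if dark else (w[...,1]<70)).astype(np.uint8)
    cs,_=cv2.findContours(m,cv2.RETR_EXTERNAL,cv2.CHAIN_APPROX_NONE);k=max(cs,key=cv2.contourArea)
    e=cv2.fitEllipse(k);p=onz(cam,e[0][0]+x0,e[0][1]+y0,h);print(u,v,"px",np.add(e[0],(x0,y0)).round(1),"ax",np.round(e[1],1),p.round(4),"diam",np.mean(e[1])*np.linalg.norm(ray(cam,u,v)[0]-p)/cam["fx"])
ring(t,c,456,224,16,.018,0);ring(t,c,403,268,16,.012,0);ring(t,c,210,243,16,.02,1)
ring(s,d,401,382,18,.012,0);ring(s,d,329,339,18,.009,0);ring(s,d,303,187,14,.014,1)
```

```text
456 224 px [455.3 222.9] ax [22.8 23.4] [ 0.5861 -0.3579  0.018 ] diam 0.06795903997559269
403 268 px [402.5 268. ] ax [22.3 22.9] [ 0.4562 -0.2058  0.012 ] diam 0.06463834728699445
210 243 px [209.6 243.9] ax [19.6 21.7] [0.5189 0.3392 0.02  ] diam 0.059970015259713905
401 382 px [401.4 381.4] ax [26.7 28. ] [ 0.5853 -0.3599  0.012 ] diam 0.06720280993848791
329 339 px [329.3 338.1] ax [22.7 23.4] [ 0.4557 -0.2074  0.009 ] diam 0.05854854425468695
303 187 px [302.3 187.5] ax [17.2 20. ] [0.5192 0.3377 0.014 ] diam 0.06151668290843742
```

View pics/comp1.png

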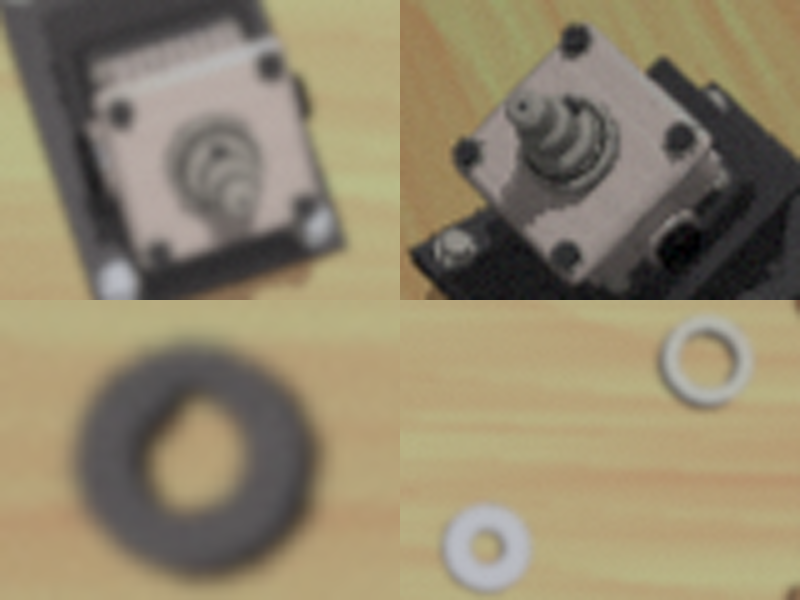

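The composite shows: pump with shaft end at top (352.6,198) / side (374,230.6), pulley bore with a bump up-left, spacer and collar as chosen. Next come the pump frame and sharper views of key and keyway.

Run:
```python
from h import *
C={}
for n in("top","side"):
    L=[capture(n) for _ in range(6)];C[n]=L[0];C[n]["image"]=np.mean([l["image"] for l in L],0).astype(np.uint8)
    cv2.imwrite(f"pics/avg_{n}.png",C[n]["image"])
t,s=C["top"],C["side"]
tb=[(120,112),(270,67),(307,207),(158,252)];sb=[(175,40),(280,138),(165,255),(67,152)]
# match by world: top list order: far-left, far-right, near-right, near-left
sb=[(175,40),(280,138),(165,255),(67,152)]
P=[]
for a,b in zip(tb,sb):
    p,e=tri(t,(305+a[0]/5,158+a[1]/5),s,(350+b[0]/5,210+b[1]/5));P.append(p);print(p.round(4),round(e,4))
P=np.array(P);c=P.mean(0);n=np.linalg.svd(P-c)[2][2];n*=np.sign(n[2]);print("c",c,"n",n)
x=(P[0]+P[1]-P[2]-P[3]);x/=np.linalg.norm(x);y=P[0]+P[3]-P[1]-P[2];y/=np.linalg.norm(y);print("x",x,"y",y, "yaw x",np.degrees(np.arctan2(x[1],x[0])),np.degrees(np.arctan2(-y[0],y[1])))
e,er=tri(t,(352.6,198),s,(374.2,230.6));print("end",e,er, "tip-c",e-c)
def cr(i,u,v,r):
    w=i[v-int(r*.75):v+int(r*.75),u-r:u+r].astype(float);w=cv2.resize(w,(400,300),interpolation=cv2.INTER_CUBIC)
    lo,hi=np.percentile(w,(1,99));return np.clip((w-lo)/(hi-lo)*255,0,255).astype(np.uint8)
cv2.imwrite("pics/comp2.png",np.vstack([np.hstack([cr(t["image"],349,192,12),cr(s["image"],379,237,16)]),np.hstack([cr(t["image"],210,243,16),cr(s["image"],303,187,16)])]))
```

```text
[0.6653 0.0043 0.1665] 0.0003
[ 0.6907 -0.0734  0.1672] 0.0013
[ 0.6268 -0.0958  0.1225] 0.0002
[ 0.6021 -0.0167  0.1207] 0.0002
c [ 0.64622247 -0.04539083  0.1442386 ] n [-0.53633789 -0.15804397  0.82907404]
x [0.78485069 0.26785357 0.55880575] y [-0.30503155  0.95221225 -0.01573512] yaw x 18.84372859004126 17.76233417514644
end [ 0.61142173 -0.05508395  0.19782632] 0.00011700545016791036 tip-c [-0.03480074 -0.00969312  0.05358772]
```

View pics/comp2.png

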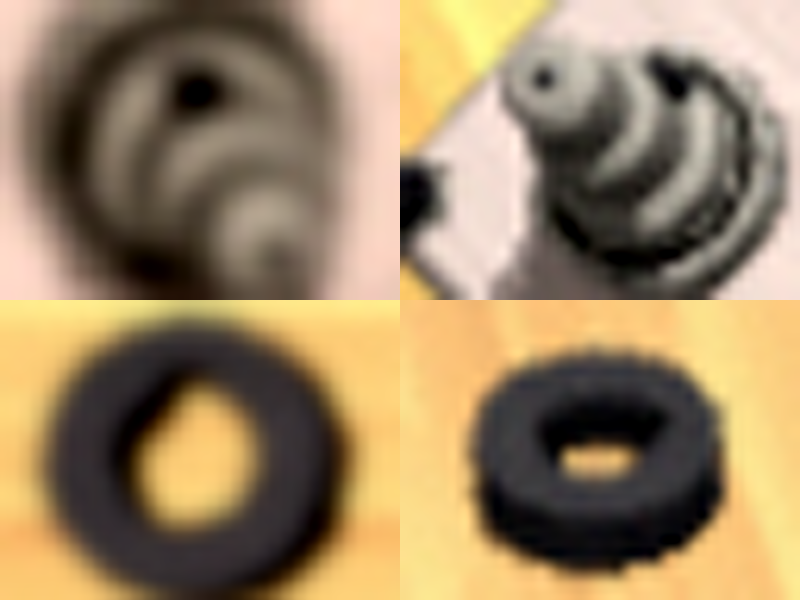

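The dark key is at top px (348.9,188.3) and side px (385.4,231). The keyway seems to point up in the top image (bulge at crop (185,370)). I'll quantify both.

Run:
```python
from h import *
t,s=capture("top"),capture("side")
for c,n in((t,"top"),(s,"side")): c["image"]=cv2.imread(f"pics/avg_{n}.png")
k,e=tri(t,(348.9,188.3),s,(385.4,231.0));tip,e2=tri(t,(353.2,198.3),s,(374.6,231.2));print("key",k,e,"tip",tip,e2)
for yaw in (16,17.5,19):
    w=np.radians(yaw);z=np.array([-np.sin(np.radians(35))*np.cos(w),-np.sin(np.radians(35))*np.sin(w),np.cos(np.radians(35))]);y=np.array([-np.sin(w),np.cos(w),0]);x=np.cross(y,z)
    sh=tip-.056*z;q=k-sh;cc=np.array([.64622,-.04539,.14424])-sh;print(yaw,"shoulder",sh.round(4),"key xyz",(q@x,q@y,q@z),"ang",np.degrees(np.arctan2(q@y,q@x)),"bolts in frame",cc@x,cc@y,cc@z)
c0=np.array([.519,.3385,.02])
th=np.arange(0,360,15)
for c in(t,s):
    g=cv2.cvtColor(c["image"],cv2.COLOR_BGR2GRAY).astype(np.float32)
    for r in(.0175,.019,.0225):
        p=np.array([proj(c,c0+[r*np.cos(a),r*np.sin(a),0]) for a in np.radians(th)],np.float32)
        print(r,cv2.remap(g,p[None,:,0],p[None,:,1],cv2.INTER_LINEAR)[0].astype(int))
print(th)
```

```text
key [ 0.64381783 -0.04702226  0.17715969] 0.003545170703263875 tip [ 0.61136631 -0.05670867  0.19720902] 0.0009603599093816325
16 shoulder [ 0.6422 -0.0479  0.1513] key xyz (np.float64(0.01624022195435503), np.float64(0.0003663257953173179), np.float64(0.0201527672728555)) ang 1.2921845150879259 bolts in frame -0.0003816750216859953 0.0012732244891813795 -0.008395980306857485
17.5 shoulder [ 0.642  -0.047   0.1513] key xyz (np.float64(0.01623857122226235), np.float64(-0.0005202647872411444), np.float64(0.02015392312791036)) ang -1.8350618969884263 bolts in frame -0.00036465368241641466 0.0003141002014623988 -0.00840789877692447
19 shoulder [ 0.6417 -0.0463  0.1513] key xyz (np.float64(0.016217909981993604), np.float64(-0.0014064988063022593), np.float64(0.0201683902840953)) ang -4.956576772668619 bolts in frame -0.0003682045828139989 -0.0006452393548450307 -0.00840541240969865
0.0175 [112 104  78  68  69  69  76  79  86  93  94  91  88  88  88  88  87  87
  87  89  91  91  95 103]
0.019 [97 90 69 64 64 67 70 77 80 87 90 88 87 87 88 87 87 86 87 88 89 88 89 94]
0.0225 [81 73 72 74 74 76 79 83 83 86 88 87 86 85 85 84 84 83 85 86 88 86 86 86]
0.0175 [32 22 30 32 35 37 38 38 39 40 47 51 52 50 51 54 57 58 60 55 54 51 49 44]
0.019 [40 25 33 36 40 42 42 42 44 48 50 52 53 52 52 51 53 53 56 53 52 51 51 49]
0.0225 [48 43 45 46 48 49 49 50 51 53 54 55 52 53 53 51 51 52 53 53 52 52 51 52]
[  0  15  30  45  60  75  90 105 120 135 150 165 180 195 210 225 240 255
 270 285 300 315 330 345]
```

Request:
move_arm --targets "0.6 -1 0 0; 1 -1 0 0; 1 -1 0 0; 1 -1 0 0;1 -1 0 0;1 -1 0 0;1 -1 0 0;1 -1 0 0;1 -1 0 0;1 -1 0 0" --gripper 87

```text
time_s: 1.73
tcp_pos: [0.4392, 0.3414, 0.2229]
ee_rot: [[0.948, -0.317, 0.0], [-0.317, -0.948, 0.0], [0.0, -0.001, -1.0]]
wrist_force: [0.6, 0.8, -0.2]
gripper_width: 0.998
gripper_force: 0.0
```

Frame fixed: shoulder ≈ (0.642,−0.047,0.1515), lean yaw ≈ 17.5°, key ≈ −2°, keyway azimuth ≈ 15°. So one tool yaw (+36° from now) suits everything. Next I'll go to the spacer at (0.586,−0.359).

Request:
move_arm --targets "0 -1 0 1;0 -1 0 1;0 -1 0 1;0 -1 0 1;0 -1 0 1;0 -1 0 1;0 -1 0 1;0 -1 0 0.2;0 -1 0 0;0 -1 0 0"

```text
time_s: 2.57
tcp_pos: [0.4381, 0.0915, 0.2228]
ee_rot: [[0.954, 0.301, 0.001], [0.301, -0.954, 0.0], [0.001, -0.0, -1.0]]
wrist_force: [-0.3, -0.6, -0.4]
gripper_width: 0.999
gripper_force: 0.0
```

Request:
move_arm --targets "0 -1 0 0;0 -1 0 0;0 -1 0 0;0 -1 0 0;0 -1 0 0;0 -1 0 0;0 -1 0 0;0 -1 0 0;0 -1 0 0;0 -1 0 0"

```text
time_s: 3.4
tcp_pos: [0.4381, -0.1585, 0.2228]
ee_rot: [[0.954, 0.301, 0.001], [0.301, -0.954, -0.0], [0.001, 0.0, -1.0]]
wrist_force: [0.6, 0.2, 0.7]
gripper_width: 1.002
gripper_force: 0.0
```

Request:
move_arm --targets "1 -1 -0.5 0;1 -1 -0.5 0;1 -1 -0.5 0;1 -1 -0.5 0;1 -1 -1 0;0.8 -1 -1 0;0 -1 -1 0;0 -1 -1 0;0 0 0 0"

```text
time_s: 4.15
tcp_pos: [0.5786, -0.3586, 0.066]
ee_rot: [[0.955, 0.296, -0.01], [0.296, -0.955, 0.004], [-0.009, -0.007, -1.0]]
wrist_force: [-0.1, 0.6, -1.1]
gripper_width: 0.999
gripper_force: 0.0
```

Request:
move_arm --targets "0 0 0 0;0 0 0 0"

```text
time_s: 4.32
tcp_pos: [0.5826, -0.3565, 0.0739]
ee_rot: [[0.954, 0.301, 0.0], [0.301, -0.954, -0.001], [0.0, 0.001, -1.0]]
wrist_force: [0.8, 0.5, 1.7]
gripper_width: 0.997
gripper_force: 0.0
```

Request:
move_arm --targets "0.1 -0.08 -1 0;0 0 -1 0;0 0 -0.5 0;0 0 -0.3 0;0 0 0 0"

```text
time_s: 4.73
tcp_pos: [0.5845, -0.3575, 0.003]
ee_rot: [[0.953, 0.302, -0.001], [0.302, -0.953, 0.0], [-0.001, -0.001, -1.0]]
wrist_force: [-0.3, 0.0, 0.3]
gripper_width: 1.0
gripper_force: 0.0
```

Request:
move_arm --targets "0 0 0 0;0 0 0 0;0 0 0 0;0 0 0 0;0 0 0 0;0 0 0 0" --gripper 50

```text
time_s: 5.23
tcp_pos: [0.5854, -0.3588, 0.0045]
ee_rot: [[0.954, 0.301, 0.002], [0.301, -0.954, -0.001], [0.001, 0.001, -1.0]]
wrist_force: [-0.6, -1.1, 3.4]
gripper_width: 0.707
gripper_force: 30.0
```

Request:
move_arm --targets "0 0 0.5 0;0 0 1 0;0 0 1 0;0 0 1 0;0 0 1 0;0 0 1 0;0 0 1 0;0 0 1 0;0 0 0 0;0 0 0 0"

```text
time_s: 6.07
tcp_pos: [0.5851, -0.3582, 0.1927]
ee_rot: [[0.954, 0.301, 0.003], [0.301, -0.954, -0.0], [0.003, 0.001, -1.0]]
wrist_force: [0.3, -0.7, -3.0]
gripper_width: 0.705
gripper_force: 30.0
```

Spacer gripped (61.5 mm). Now over the shaft end.

Request:
move_arm --targets "0 1 0.5 0;0 1 0.5 0;0 1 0 0;0 1 0 0;0 1 0 0;0 1 0 0;0 1 0 0;0 1 0 0;0 1 0 0;0 1 0 0"

```text
time_s: 6.9
tcp_pos: [0.583, -0.1069, 0.2135]
ee_rot: [[0.954, 0.3, -0.005], [0.3, -0.954, 0.001], [-0.005, -0.002, -1.0]]
wrist_force: [-0.0, -0.2, -3.6]
gripper_width: 0.704
gripper_force: 30.0
```

Request:
move_arm --targets "0.2 1 0 0;0.2 0.9 0 0;0 0 0 0;0 0 0 0;0 0 0 0"

```text
time_s: 7.32
tcp_pos: [0.5937, -0.061, 0.2144]
ee_rot: [[0.954, 0.301, -0.004], [0.301, -0.954, -0.0], [-0.004, -0.001, -1.0]]
wrist_force: [-0.3, -1.0, -2.4]
gripper_width: 0.704
gripper_force: 30.0
```

```bash
cat > look.py <<'E'
import sys
from h import *
name,cen,rr=sys.argv[1],eval(sys.argv[2]),int(sys.argv[3])
o=[]
for n in("top","side"):
    c=capture(n);u,v=np.round(proj(c,cen)).astype(int);r=rr
    o.append(cv2.resize(c["image"][v-r:v+r,u-r:u+r],(400,400),interpolation=cv2.INTER_CUBIC));print(n,"origin",u-r,v-r,"scale",200/r)
cv2.imwrite(f"pics/{name}.png",np.hstack(o));s=sense();print(s["tcp_pos"],s["wrist_force"])
E
python3 look.py sp1 "(.61,-.055,.2)" 36
```

```text
top origin 317 162 scale 5.555555555555555
side origin 338 194 scale 5.555555555555555
[ 0.59406997 -0.06165969  0.21507834] [-0.67081086 -0.13682337 -2.74954177]
```

View pics/sp1.png

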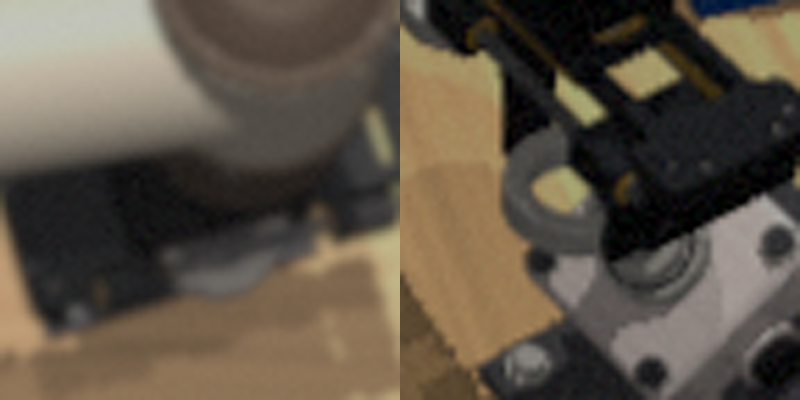

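The side view shows the spacer held level just above the shaft; the arm hides the top view. Descending along the axis.

Request:
move_arm --targets "0.22 0.07 -0.33 0;0.22 0.07 -0.33 0;0.22 0.07 -0.33 0;0.22 0.07 -0.33 0;0 0 0 0"

```text
time_s: 7.83
tcp_pos: [0.6181, -0.0541, 0.1817]
ee_rot: [[0.954, 0.301, 0.0], [0.301, -0.954, -0.001], [-0.0, 0.001, -1.0]]
wrist_force: [1.7, -0.2, -0.8]
gripper_width: 0.705
gripper_force: 30.0
```

Request:
move_arm --targets "0.11 0.035 -0.165 0;0.11 0.035 -0.165 0;0 0 0 0"

```text
time_s: 8.08
tcp_pos: [0.6245, -0.0516, 0.1744]
ee_rot: [[0.954, 0.301, 0.004], [0.301, -0.954, 0.001], [0.004, 0.001, -1.0]]
wrist_force: [5.2, -0.0, -1.3]
gripper_width: 0.703
gripper_force: 30.0
```

Request:
move_arm --targets "0.07 0.02 -0.11 0;0.07 0.02 -0.11 0;0.07 0.03 -0.11 0;0 0 0 0"

```text
time_s: 8.42
tcp_pos: [0.6273, -0.0505, 0.1667]
ee_rot: [[0.954, 0.301, -0.001], [0.301, -0.954, -0.001], [-0.001, 0.0, -1.0]]
wrist_force: [0.3, -0.8, 3.5]
gripper_width: 0.703
gripper_force: 30.0
```

Request:
move_arm --targets "0.07 0.02 -0.11 0;0.07 0.02 -0.11 0;0 0 0 0"

```text
time_s: 8.67
tcp_pos: [0.6322, -0.049, 0.1605]
ee_rot: [[0.954, 0.301, 0.002], [0.301, -0.954, 0.001], [0.002, 0.0, -1.0]]
wrist_force: [4.4, 0.1, -0.7]
gripper_width: 0.703
gripper_force: 30.0
```

Request:
move_arm --targets "0.07 0.02 -0.1 0;0.06 0.02 -0.09 0;0 0 0 0"

```text
time_s: 8.92
tcp_pos: [0.6339, -0.0485, 0.156]
ee_rot: [[0.954, 0.301, -0.002], [0.301, -0.954, -0.0], [-0.002, -0.0, -1.0]]
wrist_force: [0.0, 0.5, 4.1]
gripper_width: 0.702
gripper_force: 30.0
```

Request:
move_arm --targets "0.06 0.02 -0.09 0;0.04 0.01 -0.07 0;0 0 0 0"

```text
time_s: 9.17
tcp_pos: [0.6348, -0.0482, 0.1532]
ee_rot: [[0.953, 0.301, -0.005], [0.301, -0.953, -0.001], [-0.005, -0.0, -1.0]]
wrist_force: [-5.0, -0.3, 9.3]
gripper_width: 0.706
gripper_force: 30.0
```

Request:
move_arm --targets "0.04 0.015 -0.07 0;0.04 0.015 -0.07 0;0 0 0 0"

```text
time_s: 9.42
tcp_pos: [0.6351, -0.0482, 0.1528]
ee_rot: [[0.953, 0.302, -0.007], [0.302, -0.953, -0.003], [-0.008, 0.001, -1.0]]
wrist_force: [-13.1, -0.3, 22.4]
gripper_width: 0.706
gripper_force: 30.1
```

```bash
python3 look.py sp2 "(.63,-.05,.17)" 32
```

```text
top origin 318 162 scale 6.25
side origin 348 203 scale 6.25
[ 0.63508728 -0.04823493  0.15285212] [-12.292       -0.81959359  22.51378331]
```

View pics/sp2.png

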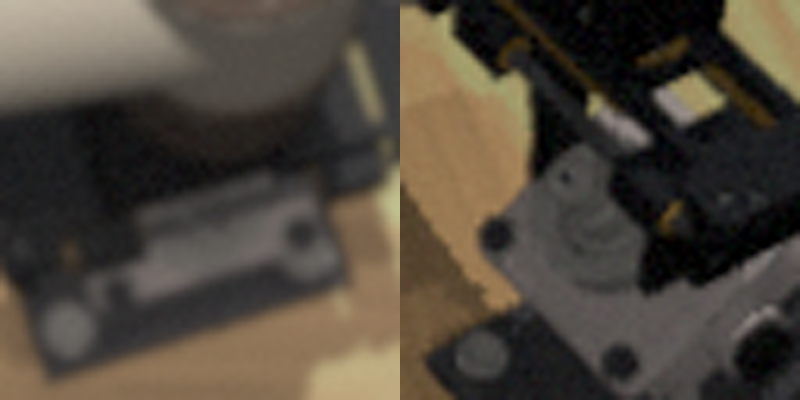

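Spacer is tilted onto the shaft, concentric, and reacts rigidly along the axis (26 N). Releasing and lifting straight up.

Request:
move_arm --targets "-0.06 -0.02 0.1 0;0 0 0 0"

```text
time_s: 9.68
tcp_pos: [0.6351, -0.0482, 0.153]
ee_rot: [[0.954, 0.301, -0.004], [0.301, -0.954, -0.001], [-0.004, 0.0, -1.0]]
wrist_force: [-5.8, -0.6, 10.7]
gripper_width: 0.704
gripper_force: 30.0
```

Request:
move_arm --targets "0 0 0 0;0 0 0 0;0 0 0 0;0 0 0 0;0 0 0.5 0;0 0 1 0;0 0 1 0;0 0 1 0" --gripper 87

```text
time_s: 10.35
tcp_pos: [0.6368, -0.0473, 0.2386]
ee_rot: [[0.954, 0.301, -0.003], [0.301, -0.954, -0.0], [-0.003, -0.001, -1.0]]
wrist_force: [0.5, 0.1, -0.6]
gripper_width: 0.997
gripper_force: 0.0
```

Request:
move_arm --targets "-0.5 1 0 0;-0.5 1 0 0;-0.5 1 0 0;-0.5 1 0 0;-0.5 1 0 0;-0.5 1 0 0;-0.5 1 0 0;-0.5 1 0 0;-0.5 1 0 0;-0.14 1 0 0"

```text
time_s: 11.18
tcp_pos: [0.5193, 0.2036, 0.2384]
ee_rot: [[0.954, 0.301, -0.002], [0.301, -0.954, -0.001], [-0.002, -0.0, -1.0]]
wrist_force: [0.9, -0.7, -0.3]
gripper_width: 1.0
gripper_force: 0.0
```

Request:
move_arm --targets "0 1 0 0;0 1 0 0;0 1 -1 0;0 1 -1 0;0 1 -1 0;0 0.4 -1 0;0 0 -1 0;0 0 0 0;0 0 0 0"

```text
time_s: 11.93
tcp_pos: [0.5205, 0.3369, 0.112]
ee_rot: [[0.954, 0.301, -0.003], [0.301, -0.954, -0.004], [-0.004, 0.003, -1.0]]
wrist_force: [0.1, 0.6, 1.3]
gripper_width: 0.997
gripper_force: 0.0
```

```bash
python3 look.py sp3 "(.63,-.05,.17)" 22
```

```text
top origin 328 172 scale 9.090909090909092
side origin 358 213 scale 9.090909090909092
[0.52220969 0.33795522 0.11527263] [0.02580517 0.9122123  0.14698313]
```

View pics/sp3.png

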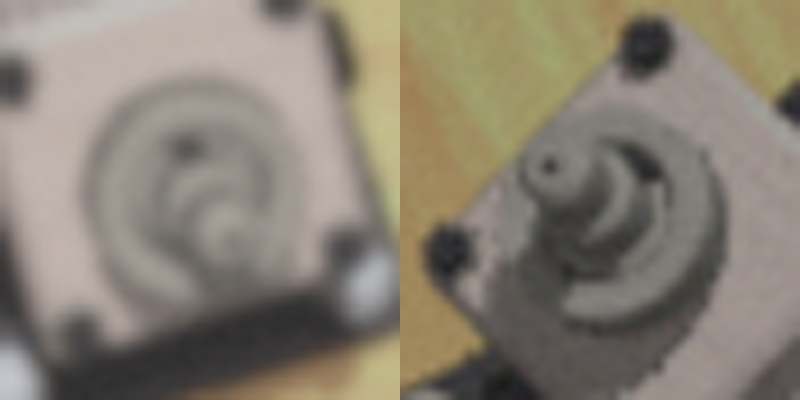

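Picture: spacer lies concentric and flat on the shoulder; key still visible at top (348.4,188.2), side (384.4,230.3). Refining the key angle while going down on the pulley.

Request:
move_arm --targets "-0.12 0.02 -1 0;0 0 -1 0;0 0 -1 0;0 0 -1 0;0 0 -0.3 0;0 0 -0.18 0;0 0 0 0;0 0 0 0"

```text
time_s: 12.7
tcp_pos: [0.5195, 0.3391, 0.0037]
ee_rot: [[0.954, 0.301, 0.003], [0.301, -0.954, 0.002], [0.003, -0.001, -1.0]]
wrist_force: [0.5, -0.2, -0.4]
gripper_width: 1.001
gripper_force: 0.0
```

Run:
```python
from h import *
cs=[capture("top"),capture("side")];w=np.radians(17.5);b=np.radians(35)
z=np.array([-np.sin(b)*np.cos(w),-np.sin(b)*np.sin(w),np.cos(b)]);y=np.array([-np.sin(w),np.cos(w),0]);x=np.cross(y,z);S=np.array([.642,-.047,.1515])
O=[(328,172),(358,213)]
for c,o in zip(cs,O):
    for nm,p in (("tip",S+.056*z),("spcen",S+.018*z)): print(nm,((proj(c,p)-o)*9.09).round(0),end=" ")
    print("face rim y+-x+-",[((proj(c,S+.018*z+.031*d)-o)*9.09).round(0) for d in(y,-y,x,-x)])
    for a in range(-30,31,10):
        r=np.radians(a);d=np.cos(r)*x+np.sin(r)*y;print(a,[((proj(c,S+q*d+s*z)-o)*9.09).round(0).tolist() for q,s in((.016,.0275),(.018,.021))])
s=sense();print(s["tcp_pos"],s["wrist_force"])
```

```text
tip [229. 237.] spcen [200. 192.] face rim y+-x+- [array([ 96., 223.]), array([304., 161.]), array([176.,  92.]), array([224., 290.])]
-30 [[224.0, 150.0], [221.0, 136.0]]
-20 [[214.0, 149.0], [210.0, 135.0]]
-10 [[205.0, 149.0], [199.0, 135.0]]
0 [[195.0, 151.0], [188.0, 138.0]]
10 [[186.0, 155.0], [178.0, 142.0]]
20 [[177.0, 160.0], [168.0, 147.0]]
30 [[169.0, 166.0], [160.0, 154.0]]
tip [149. 165.] spcen [203. 208.] face rim y+-x+- [array([135., 138.]), array([273., 281.]), array([283., 127.]), array([124., 288.])]
-30 [[244.0, 180.0], [259.0, 185.0]]
-20 [[241.0, 171.0], [256.0, 175.0]]
-10 [[237.0, 163.0], [251.0, 166.0]]
0 [[231.0, 156.0], [245.0, 158.0]]
10 [[224.0, 150.0], [237.0, 152.0]]
20 [[216.0, 146.0], [228.0, 147.0]]
30 [[207.0, 143.0], [218.0, 144.0]]
[0.51934072 0.33908518 0.00376168] [ 0.22047855 -0.29992942  0.08947774]
```

Request:
move_arm --targets "0 0 0 -0.8;0 0 0 0"

```text
time_s: 12.97
tcp_pos: [0.5189, 0.3388, 0.0032]
ee_rot: [[0.973, 0.232, 0.002], [0.232, -0.973, 0.002], [0.002, -0.001, -1.0]]
wrist_force: [-0.1, 0.2, 0.9]
gripper_width: 0.997
gripper_force: 0.0
```

Request:
move_arm --targets "0 0 0 0;0 0 0 0;0 0 0 0;0 0 0 0;0 0 0 0;0 0 0 0" --gripper 50

```text
time_s: 13.47
tcp_pos: [0.5186, 0.3388, 0.0021]
ee_rot: [[0.972, 0.234, 0.001], [0.234, -0.972, 0.001], [0.001, -0.001, -1.0]]
wrist_force: [-0.5, 2.0, 1.4]
gripper_width: 0.752
gripper_force: 30.0
```

Request:
move_arm --targets "0 0 0.5 0;0 0 1 0.4;0 0 1 0.4;0 0 1 0;0 0 1 0;0 0 1 0;0 0 1 0;0 0 1 0;0 0 1 0;0 0 0.6 0"

```text
time_s: 14.3
tcp_pos: [0.5183, 0.3379, 0.2311]
ee_rot: [[0.954, 0.301, 0.001], [0.301, -0.954, 0.0], [0.001, -0.0, -1.0]]
wrist_force: [0.7, 0.0, -3.4]
gripper_width: 0.755
gripper_force: 30.0
```

Run:
```python
from h import *
c=capture("side");s=sense();p=s["tcp_pos"];print(p);u,v=np.round(proj(c,p)).astype(int)
cv2.imwrite("pics/pu1.png",cv2.resize(c["image"][v-24:v+24,u-32:u+32],(800,600),interpolation=cv2.INTER_CUBIC));print(u-32,v-24)
```

```text
[0.51949948 0.33865186 0.23384867]
267 107
```

View pics/pu1.png

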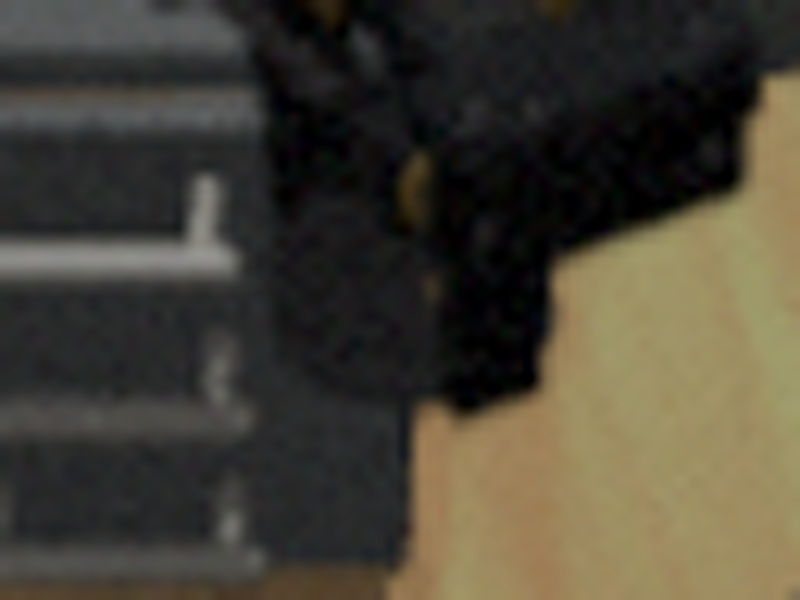

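Picture: pulley held between the fingers (dark on dark, nothing further to read). Next I'll pre-tilt it by pressing its far underside on the shaft end; the end face itself sets 35°.

Request:
move_arm --targets "0.3 -1 0 0;0.3 -1 0 0;0.3 -1 0 0;0.3 -1 0 0;0.3 -1 0 0;0.3 -1 0 0;0.3 -1 0 0;0.3 -1 0 0;0.3 -1 0 0;0.29 -1 0 0"

```text
time_s: 15.18
tcp_pos: [0.5919, 0.0865, 0.2268]
ee_rot: [[0.954, 0.3, -0.005], [0.3, -0.954, -0.001], [-0.005, -0.0, -1.0]]
wrist_force: [0.2, -0.2, -4.0]
gripper_width: 0.753
gripper_force: 30.0
```

Request:
move_arm --targets "0 -1 0 0;0 -1 0 0;0 -1 0 0;0 -1 0 0;0 -1 0 0;0 -1 -0.5 0;0 0 -0.4 0;0 0 0 0;0 0 0 0"

```text
time_s: 15.93
tcp_pos: [0.5919, -0.0619, 0.205]
ee_rot: [[0.954, 0.3, -0.004], [0.3, -0.954, 0.0], [-0.004, -0.001, -1.0]]
wrist_force: [-1.0, 0.3, -2.7]
gripper_width: 0.752
gripper_force: 30.0
```

Request:
move_arm --targets "0 0 -0.15 0;0 0 -0.15 0;0 0 0 0"

```text
time_s: 16.18
tcp_pos: [0.5928, -0.0613, 0.2007]
ee_rot: [[0.953, 0.303, 0.0], [0.303, -0.953, -0.001], [-0.0, 0.001, -1.0]]
wrist_force: [-3.7, -1.2, 3.2]
gripper_width: 0.75
gripper_force: 30.0
```

Request:
move_arm --targets "0 0 -0.12 0;0 0 -0.12 0;0 0 0 0"

```text
time_s: 16.43
tcp_pos: [0.5923, -0.0615, 0.1951]
ee_rot: [[0.953, 0.303, -0.001], [0.303, -0.953, -0.001], [-0.001, 0.001, -1.0]]
wrist_force: [-5.6, -0.9, 6.2]
gripper_width: 0.752
gripper_force: 30.0
```

Request:
move_arm --targets "0 0 -0.1 0;0 0 -0.1 0;0 0 0 0"

```text
time_s: 16.68
tcp_pos: [0.5926, -0.0614, 0.1902]
ee_rot: [[0.953, 0.303, 0.0], [0.303, -0.953, -0.001], [-0.0, 0.001, -1.0]]
wrist_force: [-4.4, 0.0, 6.0]
gripper_width: 0.754
gripper_force: 30.0
```

Request:
move_arm --targets "0 0 -0.08 0;0 0 -0.06 0;0 0 0 0"

```text
time_s: 16.93
tcp_pos: [0.5931, -0.0613, 0.1871]
ee_rot: [[0.953, 0.303, 0.002], [0.303, -0.953, -0.001], [0.001, 0.001, -1.0]]
wrist_force: [-4.0, -0.5, 6.3]
gripper_width: 0.751
gripper_force: 30.0
```

Request:
move_arm --targets "0 0 -0.08 0;0 0 -0.06 0;0 0 0 0"

```text
time_s: 17.18
tcp_pos: [0.5938, -0.0611, 0.184]
ee_rot: [[0.953, 0.303, 0.003], [0.303, -0.953, -0.001], [0.003, 0.002, -1.0]]
wrist_force: [-4.5, -0.5, 6.3]
gripper_width: 0.752
gripper_force: 30.0
```

Pulley has tipped (steady ~10 N contact, now ~35–45°). Lifting off and lining up with the axis.

Request:
move_arm --targets "0 0 0.5 0;0 0 0.46 0;0.22 0.02 0 0;0 0 0 0;0 0 0 0"

```text
time_s: 17.6
tcp_pos: [0.5984, -0.0606, 0.2041]
ee_rot: [[0.954, 0.301, -0.002], [0.301, -0.954, 0.001], [-0.001, -0.001, -1.0]]
wrist_force: [0.2, 1.3, -3.5]
gripper_width: 0.751
gripper_force: 30.0
```

Request:
move_arm --targets "0.11 0.035 -0.165 0;0.11 0.035 -0.165 0;0.11 0.035 -0.165 0;0 0 0 0"

```text
time_s: 17.93
tcp_pos: [0.6065, -0.0585, 0.1907]
ee_rot: [[0.954, 0.301, -0.003], [0.301, -0.954, -0.0], [-0.003, -0.001, -1.0]]
wrist_force: [-0.3, -0.3, -2.7]
gripper_width: 0.753
gripper_force: 30.0
```

Request:
move_arm --targets "0.11 0.035 -0.165 0;0.11 0.035 -0.165 0;0 0 0 0"

```text
time_s: 18.18
tcp_pos: [0.6123, -0.0568, 0.1833]
ee_rot: [[0.954, 0.301, -0.002], [0.301, -0.954, 0.0], [-0.001, -0.001, -1.0]]
wrist_force: [-0.2, -0.0, -2.7]
gripper_width: 0.75
gripper_force: 30.0
```

Request:
move_arm --targets "0.13 0.04 -0.1 0;0.08 0.025 -0.12 0;0.08 0.025 -0.11 0;0 0 0 0"

```text
time_s: 18.52
tcp_pos: [0.6181, -0.0547, 0.175]
ee_rot: [[0.954, 0.3, -0.004], [0.3, -0.954, 0.0], [-0.004, -0.002, -1.0]]
wrist_force: [-2.2, -0.6, -4.3]
gripper_width: 0.753
gripper_force: 30.0
```

Request:
move_arm --targets "0.05 0.02 -0.08 0;0.05 0.015 -0.08 0;0 0 0 0"

```text
time_s: 18.77
tcp_pos: [0.6209, -0.0536, 0.171]
ee_rot: [[0.954, 0.301, -0.003], [0.301, -0.954, 0.0], [-0.003, -0.001, -1.0]]
wrist_force: [-5.3, -0.1, -6.0]
gripper_width: 0.751
gripper_force: 30.0
```

Request:
move_arm --targets "0.05 0.02 -0.08 0;0 0 0 0"

```text
time_s: 18.93
tcp_pos: [0.622, -0.0533, 0.1693]
ee_rot: [[0.954, 0.301, -0.004], [0.301, -0.954, 0.0], [-0.003, -0.001, -1.0]]
wrist_force: [-4.3, 0.7, -4.6]
gripper_width: 0.748
gripper_force: 30.0
```

Request:
move_arm --targets "0.04 0.015 -0.08 0;0.04 0.015 -0.08 0;0 0 0 0"

```text
time_s: 19.18
tcp_pos: [0.6225, -0.0532, 0.1687]
ee_rot: [[0.954, 0.301, -0.006], [0.301, -0.954, -0.002], [-0.006, -0.0, -1.0]]
wrist_force: [-12.9, 1.2, 9.4]
gripper_width: 0.752
gripper_force: 30.0
```

Request:
move_arm --targets "0.04 0.015 -0.08 0;0 0 0 0"

```text
time_s: 19.35
tcp_pos: [0.6228, -0.053, 0.1685]
ee_rot: [[0.953, 0.302, -0.007], [0.302, -0.953, -0.002], [-0.007, 0.0, -1.0]]
wrist_force: [-17.8, 2.2, 16.1]
gripper_width: 0.753
gripper_force: 30.0
```

Run:
```python
from h import *
c=capture("side");u,v=np.round(proj(c,(.63,-.05,.175))).astype(int)
w=c["image"][v-21:v+21,u-28:u+28].astype(float);w=cv2.resize(w,(800,600),interpolation=cv2.INTER_CUBIC)
cv2.imwrite("pics/pu2.png",np.clip(w*1.8,0,255));print(u-28,v-21,800/56)
w_=np.radians(17.5);b=np.radians(35);z=np.array([-np.sin(b)*np.cos(w_),-np.sin(b)*np.sin(w_),np.cos(b)]);y=np.array([-np.sin(w_),np.cos(w_),0]);x=np.cross(y,z);S=np.array([.642,-.047,.1515])
for s in(.018,.0275,.038,.0475,.056):print(s,"axis,+y33,-x33,-y33",[((proj(c,S+s*z+d)-(u-28,v-21))*800/56).round(0).tolist() for d in(0*x,y*.033,-x*.033,-y*.033)])
```

```text
352 213 14.285714285714286
0.018 axis,+y33,-x33,-y33 [[404.0, 327.0], [290.0, 210.0], [272.0, 461.0], [522.0, 448.0]]
0.0275 axis,+y33,-x33,-y33 [[384.0, 311.0], [269.0, 193.0], [251.0, 446.0], [502.0, 433.0]]
0.038 axis,+y33,-x33,-y33 [[361.0, 292.0], [246.0, 174.0], [226.0, 429.0], [480.0, 415.0]]
0.0475 axis,+y33,-x33,-y33 [[339.0, 275.0], [224.0, 156.0], [204.0, 413.0], [459.0, 398.0]]
0.056 axis,+y33,-x33,-y33 [[320.0, 260.0], [204.0, 140.0], [184.0, 398.0], [440.0, 384.0]][ WARN:0@1.153] global loadsave.cpp:1063 imwrite_ Unsupported depth image for selected encoder is fallbacked to CV_8U.
```

View pics/pu2.png

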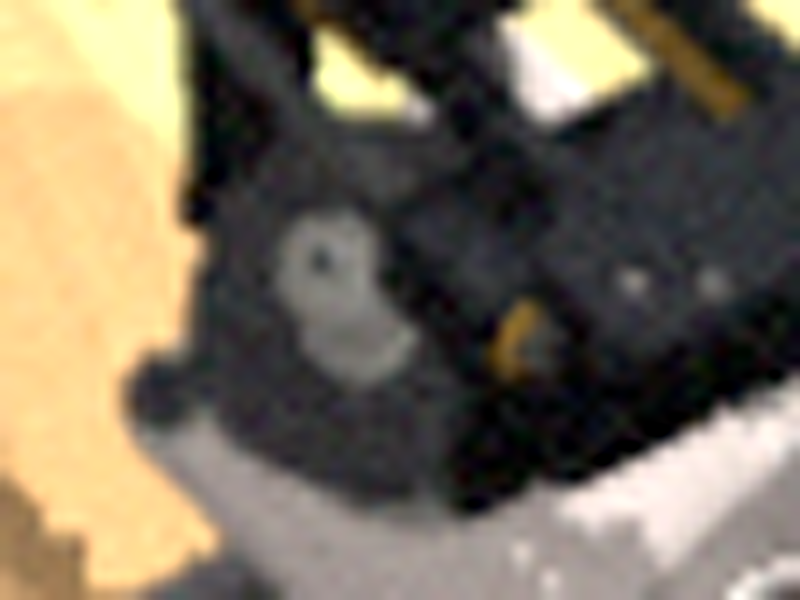

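Picture: shaft end at (320,260), full 28 mm step face visible down to (360,385), pulley's lower rim at (400,513). That matches the predicted positions for the pulley seated (underside at 18 mm), not perched on the key. Releasing and going for the collar.

Request:
move_arm --targets "0.02 0.01 -0.04 0;0 0 0 0;-0.07 -0.02 0.12 0;0 0 0 0"

```text
time_s: 19.73
tcp_pos: [0.6226, -0.0531, 0.1688]
ee_rot: [[0.954, 0.301, -0.004], [0.301, -0.954, -0.001], [-0.004, -0.0, -1.0]]
wrist_force: [-11.7, 1.0, 7.2]
gripper_width: 0.754
gripper_force: 30.0
```

Request:
move_arm --targets "0 0 0 0;0 0 0 0;0 0 0 0;0 0 0 0;0 0 0.5 0;0 0 1 0;0 0 1 0;0 0 0.5 0" --gripper 87

```text
time_s: 20.4
tcp_pos: [0.6274, -0.0527, 0.2452]
ee_rot: [[0.953, 0.301, 0.007], [0.301, -0.954, -0.001], [0.007, 0.003, -1.0]]
wrist_force: [-0.0, 0.1, 1.8]
gripper_width: 0.995
gripper_force: 0.0
```

Request:
move_arm --targets "-1 -0.8 0 0;-1 -0.8 0 0;-1 -0.8 0 0;-1 -0.8 0 0;-1 -0.8 -0.5 0;-1 -0.8 -1 0;-0.7 -0.8 -1 0;0 -0.5 -1 0;0 0 -0.5 0;0 0 0 0"

```text
time_s: 21.23
tcp_pos: [0.456, -0.2055, 0.1388]
ee_rot: [[0.954, 0.299, -0.004], [0.299, -0.954, 0.001], [-0.004, -0.002, -1.0]]
wrist_force: [0.3, -0.9, -0.2]
gripper_width: 1.001
gripper_force: 0.0
```

Run:
```python
from h import *
s=sense();print(s["tcp_pos"])
w_=np.radians(17.5);b=np.radians(35);z=np.array([-np.sin(b)*np.cos(w_),-np.sin(b)*np.sin(w_),np.cos(b)]);y=np.array([-np.sin(w_),np.cos(w_),0]);x=np.cross(y,z);S=np.array([.642,-.047,.1515])
for n in("top","side"):
    c=capture(n);cv2.imwrite(f"pics/after_{n}.png",c["image"]);I=c["image"].astype(int);u,v=np.round(proj(c,S+.03*z)).astype(int)
    g=I[v-18:v+18,u-18:u+18].max(2);m=(g<np.percentile(g,50)).astype(np.uint8)
    # dark pulley mask: compare extents with prediction
    m=(g<105 if n=="top" else g<75).astype(np.uint8);nn,l,st,ce=cv2.connectedComponentsWithStats(m);i=1+np.argmax(st[1:,4]);print(n,"blob",st[i][:4]+[u-18,v-18,0,0],st[i][4])
    for h in(.018,.0275):
        a=np.radians(np.arange(0,360,5));q=np.array([proj(c,S+(h+k)*z+.033*(np.cos(t)*x+np.sin(t)*y)) for t in a for k in(0,.02)]);print(h,q.min(0).round(1),q.max(0).round(1))
```

```text
[ 0.45598459 -0.20550896  0.13884962]
top blob [335 182  34  31] 664
0.018 [337.4 180.8] [364.3 207.9]
0.0275 [338.1 182. ] [365.2 209.2]
side blob [361 221  31  29] 551
0.018 [364.9 220.8] [392.8 248.6]
0.0275 [363.4 219.5] [391.5 247.5]
```

Request:
move_arm --targets "0 -0.04 -1 0;0 0 -1 0;0 0 -1 0;0 0 -1 0;0 0 -1 0;0 0 -0.3 0;0 0 -0.12 0;0 0 0 0;0 0 0 0"

```text
time_s: 22.08
tcp_pos: [0.4593, -0.2061, 0.0074]
ee_rot: [[0.953, 0.302, 0.003], [0.302, -0.953, -0.001], [0.003, 0.002, -1.0]]
wrist_force: [0.3, 0.2, 0.9]
gripper_width: 1.002
gripper_force: 0.0
```

Request:
move_arm --targets "0 0 0 0;0 0 0 0;0 0 0 0;0 0 0 0;0 0 0 0;0 0 0 0" --gripper 50

```text
time_s: 22.58
tcp_pos: [0.4577, -0.2061, 0.0062]
ee_rot: [[0.954, 0.301, 0.0], [0.301, -0.954, -0.0], [0.0, 0.0, -1.0]]
wrist_force: [-0.1, -0.5, 2.5]
gripper_width: 0.676
gripper_force: 30.0
```

Request:
move_arm --targets "0 0 0.5 0;0 0 1 0;0 0 1 0;0 0 1 0;0 0 1 0;0 0 1 0;0 0 1 0;0 0 1 0;0 0 1 0;0 0 0.5 0"

```text
time_s: 23.42
tcp_pos: [0.4581, -0.2062, 0.2335]
ee_rot: [[0.954, 0.301, 0.004], [0.301, -0.954, -0.001], [0.003, 0.002, -1.0]]
wrist_force: [1.4, 0.0, -2.1]
gripper_width: 0.671
gripper_force: 30.0
```

Request:
move_arm --targets "0.9 1 0 0;0.9 1 0 0;0.9 1 0 0;0.9 1 0 0;0.9 1 0 0;0.8 0.73 -0.4 0;0 0 -0.6 0;0 0 0 0;0 0 0 0"

```text
time_s: 24.17
tcp_pos: [0.5889, -0.0626, 0.2044]
ee_rot: [[0.954, 0.301, -0.004], [0.301, -0.954, -0.0], [-0.004, -0.001, -1.0]]
wrist_force: [-0.5, -0.0, -1.8]
gripper_width: 0.674
gripper_force: 30.0
```

Request:
move_arm --targets "0 0 -0.12 0;0 0 -0.12 0;0 0 0 0"

```text
time_s: 24.42
tcp_pos: [0.5895, -0.0634, 0.2006]
ee_rot: [[0.954, 0.3, 0.001], [0.3, -0.954, -0.0], [0.0, 0.0, -1.0]]
wrist_force: [-0.8, 0.0, 0.9]
gripper_width: 0.673
gripper_force: 30.0
```

Request:
move_arm --targets "0.03 0 -0.1 0;0.03 0 -0.1 0;0 0 -0.1 0;0 0 -0.1 0;0 0 0 0"

```text
time_s: 24.83
tcp_pos: [0.5913, -0.063, 0.1897]
ee_rot: [[0.954, 0.301, -0.001], [0.301, -0.954, -0.0], [-0.001, 0.0, -1.0]]
wrist_force: [-4.2, -0.0, 2.5]
gripper_width: 0.676
gripper_force: 30.0
```

Request:
move_arm --targets "-0.22 -0.07 0.33 0;0.34 0.11 0.18 0;0.33 0.11 0.17 0;0 0 0 0;0 0 0 0;0 0 0 0"

```text
time_s: 25.33
tcp_pos: [0.6023, -0.0589, 0.2062]
ee_rot: [[0.954, 0.301, -0.001], [0.301, -0.954, 0.0], [-0.001, -0.001, -1.0]]
wrist_force: [0.5, -0.0, -2.2]
gripper_width: 0.671
gripper_force: 30.0
```

Request:
move_arm --targets "0.08 0.025 -0.115 0;0.08 0.025 -0.115 0;0 0 0 0;0 0 0 0"

```text
time_s: 25.67
tcp_pos: [0.6065, -0.0577, 0.2005]
ee_rot: [[0.954, 0.301, -0.001], [0.301, -0.954, -0.0], [-0.001, -0.0, -1.0]]
wrist_force: [-0.6, 0.2, -2.6]
gripper_width: 0.674
gripper_force: 30.0
```

Request:
move_arm --targets "0.07 0.02 -0.1 0;0 0 0 0;0 0 0 0"

```text
time_s: 25.92
tcp_pos: [0.6088, -0.0572, 0.1988]
ee_rot: [[0.954, 0.301, 0.001], [0.301, -0.954, -0.0], [0.001, 0.0, -1.0]]
wrist_force: [-0.5, 0.1, -2.8]
gripper_width: 0.674
gripper_force: 30.0
```

Request:
move_arm --targets "0.07 0.02 -0.1 0;0 0 0 0;0 0 0 0"

```text
time_s: 26.17
tcp_pos: [0.6112, -0.0565, 0.1963]
ee_rot: [[0.954, 0.301, 0.002], [0.301, -0.954, 0.0], [0.002, 0.0, -1.0]]
wrist_force: [1.3, 0.3, -0.9]
gripper_width: 0.672
gripper_force: 30.0
```

Request:
move_arm --targets "0.07 0.02 -0.1 0;0 0 0 0;0 0 0 0"

```text
time_s: 26.42
tcp_pos: [0.6125, -0.0562, 0.1942]
ee_rot: [[0.954, 0.301, 0.001], [0.301, -0.954, -0.0], [0.001, 0.0, -1.0]]
wrist_force: [0.3, 0.1, 1.5]
gripper_width: 0.673
gripper_force: 30.0
```

Request:
move_arm --targets "0.07 0.02 -0.1 0;0 0 0 0;0 0 0 0"

```text
time_s: 26.67
tcp_pos: [0.6138, -0.0557, 0.1919]
ee_rot: [[0.954, 0.301, 0.0], [0.301, -0.954, -0.0], [0.0, 0.0, -1.0]]
wrist_force: [-2.2, 1.5, 5.1]
gripper_width: 0.674
gripper_force: 30.9
```

Request:
move_arm --targets "0.06 0.02 -0.09 0;0 0 0 0;0 0 0 0"

```text
time_s: 26.92
tcp_pos: [0.6146, -0.0554, 0.191]
ee_rot: [[0.953, 0.301, -0.0], [0.301, -0.953, -0.001], [-0.001, 0.001, -1.0]]
wrist_force: [-6.3, 1.9, 12.8]
gripper_width: 0.675
gripper_force: 34.0
```

Run:
```python
from h import *
a=cv2.imread("pics/after_side.png");at=cv2.imread("pics/after_top.png");c=capture("side");t=capture("top")
w_=np.radians(17.5);b=np.radians(35);z=np.array([-np.sin(b)*np.cos(w_),-np.sin(b)*np.sin(w_),np.cos(b)]);y=np.array([-np.sin(w_),np.cos(w_),0]);x=np.cross(y,z);S=np.array([.642,-.047,.1515])
def ell(im,cam,o,k,s,r,col):
    q=np.array([(proj(cam,S+s*z+r*(np.cos(f)*x+np.sin(f)*y))-o+.5)*k for f in np.linspace(0,6.3,60)]);cv2.polylines(im,[q.astype(int)],False,col,1)
def crop(im,cam,R):
    u,v=np.round(proj(cam,S+.03*z)).astype(int);k=200/R;w=cv2.resize(np.clip(im[v-int(.75*R):v+int(.75*R),u-R:u+R]*1.8,0,255).astype(np.uint8),(400,300),interpolation=cv2.INTER_CUBIC);return w,np.array([u-R,v-int(.75*R)]),k
A,o,k=crop(a,c,28);A2=A.copy()
for s,col in((.018,(0,255,0)),(.038,(0,255,0)),(.0275,(0,0,255)),(.0475,(0,0,255))):ell(A2,c,o,k,s,.033,col)
D,o,k=crop(c["image"],c,28)
T,o,k=crop(at,t,28)
cv2.imwrite("pics/last.png",np.vstack([np.hstack([A,A2]),np.hstack([D,T])]))
```

```text
(no output)
```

View pics/last.png

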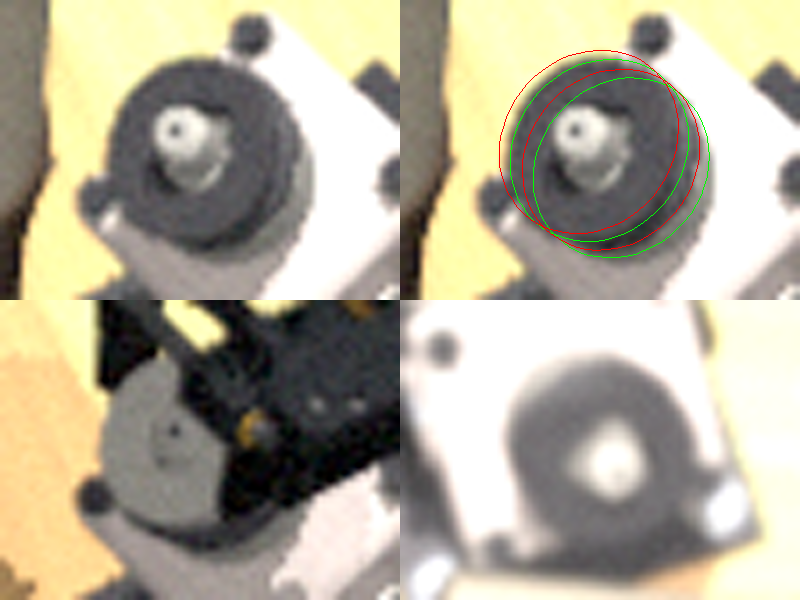

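The last picture shows the pulley's face outline on the green (seated) prediction at left x≈508 and top y≈58. The collar face is centred at about (184,440) with the shaft end (175,432) standing ~6 mm proud, so both look home or nearly so. I'll press the collar a little more to confirm.

Request:
move_arm --targets "0.05 0.015 -0.07 0;0.05 0.015 -0.07 0;0 0 0 0;0 0 0 0"

```text
time_s: 27.35
tcp_pos: [0.6156, -0.0553, 0.1902]
ee_rot: [[0.953, 0.302, -0.003], [0.302, -0.953, -0.002], [-0.003, 0.001, -1.0]]
wrist_force: [-13.2, 2.0, 21.6]
gripper_width: 0.672
gripper_force: 38.5
```

Request:
move_arm --targets "0.04 0.01 -0.06 0;0.04 0.01 -0.06 0;0 0 0 0;0 0 0 0"

```text
time_s: 27.68
tcp_pos: [0.6183, -0.0544, 0.1875]
ee_rot: [[0.953, 0.303, -0.0], [0.303, -0.953, -0.002], [-0.001, 0.002, -1.0]]
wrist_force: [-10.3, 3.2, 21.7]
gripper_width: 0.677
gripper_force: 33.3
```

Request:
move_arm --targets "-0.12 -0.03 0.18 0;0 0 0 0"

```text
time_s: 27.85
tcp_pos: [0.6167, -0.0546, 0.1876]
ee_rot: [[0.954, 0.301, 0.002], [0.301, -0.954, 0.001], [0.002, -0.0, -1.0]]
wrist_force: [0.4, 1.7, 2.9]
gripper_width: 0.678
gripper_force: 30.7
```

Request:
move_arm --targets "0 0 0 0;0 0 0 0;0 0 0 0;0 0 0 0;0 0 0.3 0;0 0 1 0;0 0 1 0;0 0 0.5 0;0 0 0 0" --gripper 87

```text
time_s: 28.6
tcp_pos: [0.6188, -0.0546, 0.261]
ee_rot: [[0.954, 0.301, 0.008], [0.301, -0.954, 0.0], [0.007, 0.002, -1.0]]
wrist_force: [0.5, -0.1, 0.9]
gripper_width: 0.999
gripper_force: 0.0
```

Request:
move_arm --targets "-1 0 0 0;-1 0 0 0;-1 0 0 0;-1 0 0 0;-1 0 0 0;-1 0 0 0;-1 0 0 0;0 0 0 0;0 0 0 0"

```text
time_s: 29.35
tcp_pos: [0.4407, -0.0547, 0.2568]
ee_rot: [[0.954, 0.301, 0.0], [0.301, -0.954, 0.0], [0.0, -0.0, -1.0]]
wrist_force: [0.0, -1.6, 0.5]
gripper_width: 0.996
gripper_force: 0.0
```

```bash
cat > chk.py <<'E'
from h import *
w_=np.radians(17.5);b=np.radians(35);z=np.array([-np.sin(b)*np.cos(w_),-np.sin(b)*np.sin(w_),np.cos(b)]);y=np.array([-np.sin(w_),np.cos(w_),0]);x=np.cross(y,z);S=np.array([.642,-.047,.1515])
c=capture("side");cv2.imwrite("pics/fin_side.png",c["image"]);t=capture("top");cv2.imwrite("pics/fin_top.png",t["image"])
C=[("top",t,t["image"]),("side",c,c["image"])]
# radial edge of the collar face (bright) against the dark pulley / background, per view and direction, for trial heights
for n,cam,im in C:
    g=cv2.GaussianBlur(im,(0,0),.6).astype(np.float32)
    for s in(.044,.047,.05,.053,.0595):
        v=[]
        for f in np.radians(np.arange(0,360,10)):
            d=np.cos(f)*x+np.sin(f)*y
            a,bb=[proj(cam,S+s*z+r*d).astype(np.float32) for r in(.0275,.0325)]
            q=[cv2.remap(g,p[None,None,:1].copy(),p[None,None,1:].copy(),cv2.INTER_LINEAR)[0,0] for p in(a,bb)];v.append(np.linalg.norm(q[0]-q[1]))
        print(n,s,"edge strength",np.mean(v).round(1),"min over 90deg sectors",[int(np.mean(v[i:i+9])) for i in(0,9,18,27)])
print(sense()["tcp_pos"])
E
python3 chk.py
```

```text
top 0.044 edge strength 57.4 min over 90deg sectors [70, 68, 56, 34]
top 0.047 edge strength 61.0 min over 90deg sectors [69, 74, 65, 33]
top 0.05 edge strength 61.6 min over 90deg sectors [64, 78, 70, 33]
top 0.053 edge strength 57.5 min over 90deg sectors [54, 79, 65, 30]
top 0.0595 edge strength 40.9 min over 90deg sectors [35, 70, 35, 22]
side 0.044 edge strength 49.3 min over 90deg sectors [21, 28, 87, 59]
side 0.047 edge strength 56.4 min over 90deg sectors [27, 35, 93, 68]
side 0.05 edge strength 58.5 min over 90deg sectors [27, 42, 91, 72]
side 0.053 edge strength 54.4 min over 90deg sectors [27, 41, 85, 63]
side 0.0595 edge strength 32.2 min over 90deg sectors [18, 20, 58, 31]
[ 0.44224775 -0.05457765  0.25666603]
```

```bash
python3 -c "
from station import *
print(finish_job())"
```

```text
the job is handed in; nothing more can be done
None
```

I stacked the spacer, pulley and collar on the shaft in that order, released them with the arm clear, and handed the job in at about 29.5 s. In both final views the collar face measures about 49.5 mm from the shoulder, against 50 mm when fully home, good to about 1 mm.

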